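Pop the reader's port open

ROBOT

A 6-joint arm with a two-finger parallel gripper is mounted at the origin on a cart in front of the work surface, level with it; the furniture and walls round the work are solid. World frame = base frame: x ahead of the robot, y to its left, z up, the work surface at z = 0. Lengths are in mm, angles in rad, forces in N, time in s.
With the tool pointing down it reaches from about 250 to 775 mm from the base axis. Payload 4 kg.
Tool frame: the origin (TCP) lies on the centre line of the jaws, within the pads' length; the fingertips stand 22 mm ahead of it and the grasp point (between the pads) lies 3 mm ahead of it; x points along the fingers, z is the direction in which the jaws open and shut, and the axes are right-handed (so a half turn about x gives the same grasp; the last joint's range is limited). The gripper opens to 85 mm and grips with 20 to 120 N. Pads are 22 mm wide; open, the fingers measure 114 mm over their backs; the gripper's body (76 mm by 85 mm) begins 54 mm behind the grasp point. The pads swing forward as they close: fully open they stand 13 mm farther back than shut.
Start: joints at [-1.383, 0.087, 1.371, -0, 1.684, -0.103], TCP at [157.692, -526.924, 253.341] pointing down, gripper open.
Joint ranges: [-3.1, 3.1], [-0.76, 2.03], [0.27, 2.55], [-1.08, 4.22], [0.17, 2.65], [-2.57, 2.57]. Speed limits (rad/s): [2.79, 2.79, 3.14, 3.14, 3.14, 3.14].

INTERFACE

Orientations are given as a unit quaternion [w, x, y, z].
In Python, from cell import status, read_camera, r gives the robot as it stands. The module is installed in compiled form; this text tells all that it offers.
- The arm moves only by the tool servo_tool, never from a script. Its argument "commands" is a list that holds one entry, the list of rows, each a list of 5 numbers: the finger opening in mm, from 0 to 85.4, then the shift along the tool's x, y, z in mm, then the turn about the tool's x in rad. In form: [[[gripper, dx, dy, dz, roll], ...]]. A call has 1 to 5 rows; each row shifts and turns the commanded pose from where the row before left it, along the tool's axes as they then stand; what a row does not reach is not made up. A row lasts 1/8 s, in which the tool goes at most 62.5 mm and 10.7 degrees, less where a joint would pass 70% of its speed; a pose out of reach is approached as far as the arm can. A call is refused whole if a number of a shift passes 62.5 or a number of a turn 0.188, either way. A call with a gripper value outside its range is refused whole. The fingers move at their own pace and stop on an object; "force" is the grip in N (left out, the last holds). Time passes only in rows, so rows that do not move let the fingers close. It gives the time, the measured TCP pose, the force and the opening at its end, in the units of the state.
- status.sense(): the state, without advancing time (a new reading comes with each control period).
- read_camera(name): name is "scene" or "top"; returns a dict with "color" (400x640x3 uint8, red, green, blue), "z_map" (400x640 float32, mm along the optical axis (not along the pixel's ray), 0 where there is no reading), "fovy" (degrees; the focal length in pixels is half the picture's height over the tangent of half this angle, whatever the lens; pixels are square), "cx", "cy" (the principal point, pixels), "dist_coeffs" ([k1, k2, p1, p2, k3] as OpenCV has them; the pictures are not rectified), "cam_to_world" (4x4, takes a point from camera to world coordinates). Camera axes: x right, y up, looking along -z (the intrinsics and any distortion apply to the point x, -y, -z); pixel columns grow to the right and rows downward; lengths in mm; the calibration is good to about 2 mm. A picture is of the moment at which its call begins.
- r.finish_job(): hands the job in, once; it reports no verdict.
The state is a dict: "time_s": time; "joints": joint angles; "joint_velocities": joint speeds; "joint_torque": joint torques, N m; "tcp_pos": TCP position; "eef_rot": TCP orientation; "contact_force": force on the tool from outside, world axes, zero at the start; "ft_torque": the same for the moment, N m; "opening": finger opening in mm.
Only numpy, scipy, OpenCV 4.12 (cv2) and the standard library are available. Lean on these libraries where they do the work, as an engineer would, in place of code of your own. Each camera call takes 0.05 s, during which the arm holds its last target. There are 200 camera calls.

TASK

Open the tube port of the reader with the green hatch: press the front of the green hatch down once, as far as it goes, and let go so that its push-push latch releases and the hatch springs up. Then keep your hand clear and watch it for two seconds to make sure that it stays open; pressing again would latch it shut. Only touch, do not grip or lift anything: the readers stay where they stand, the orange hatch stays untouched and shut, and the things around stay in place.

Things in the scene. Friction and masses are not known exactly. Their poses are not given: they have to be found in the camera images.
- reader_green: bench reader with the green hatch: white box 130 (x) x 96 (y) x 70 mm high with a small dark display on its front, loose on the worktop on rubber feet, 0.9 kg; origin at the centre of its underside, its x axis points from the front to the back, z up. The hatch lies on top, 76 mm long (x) x 46 mm wide, standing 10 mm proud of the box, hinged along its rear edge 30 mm behind the reader's centre and 75 mm above its underside.
- hatch_green (a joint): angle of the green hatch, rad: 0 latched shut and level, -0.10 pressed right down (hard stop), about 1.07 standing open. The latch trips at the stop; let go above about -0.075, it returns to 0 still latched. After the trip it follows the finger up, its front edge swings up and back in about 1 s, and it stays open. Pressed right down again, it latches shut for good.
- spot_green (a point): white thumb spot, 17 mm across, on the top face of the green hatch, on its middle line, 12 mm from its front edge and 64 mm from the hinge: press here. 80 mm above the worktop when shut; moves with the hatch. Takes about 3 N and 6 mm of travel; 6 N or more is felt only once the latch has tripped or at the stop.
- reader_orange: bench reader with the orange hatch: white box 130 (x) x 96 (y) x 70 mm high with a small dark display on its front, loose on the worktop on rubber feet, 0.9 kg; origin at the centre of its underside, its x axis points from the front to the back, z up. The same kind of reader, not to be operated.
- hatch_orange (a joint): angle of the orange hatch, rad: 0 shut, the same latch; to be left alone
- cup: specimen cup with a red lid, 53 mm across, 59 mm high, loose between the readers; origin at the centre of its underside
- tape: roll of beige tape lying flat, 66 mm across, 19 mm high, loose; origin at the centre of its underside
- brown_bottle: brown reagent bottle with a white cap, 37 mm across, 75 mm high, loose behind the readers; origin at the centre of its underside
- blue_box: blue box of slides, 84 x 62 x 40 mm, loose behind the readers; origin at the centre of its underside
Mind the look-alikes: they are no part of the job. What is shaped like the reader_green but pink or turquoise is not meant.

How it is judged:
By the outcome, as a careful person would: the job done as asked, in the order asked, and still so for the second after the job is handed in, with the robot touching nothing.
It also fails if it takes over 34 s, if anything falls off the work surface, if the arm or the gripper's body presses on something with over 40 N, if the wrist force passes 120 N, or if a joint passes its speed limit or range.

## Working session

There is one attempt and no reset: what is moved stays moved. The work goes in short steps, Python scripts to look and compute and a tool call to move; the robot and the scene stay as the last step left them, time stands still between calls to the robot, and variables do not carry over. Pictures are saved under pics/ and viewed, about 8 in all and at most 12, crops included, and the job is handed in when it is done.

Besides the shell and the picture viewer there is one more tool, called after ">>>" in YAML: its name, and indented under it one key for each argument. servo_tool: Moves the arm, as the interface text tells. Its arguments: {"type":"object","properties":{"commands":{"type":"array","items":{"type":"array","items":{"type":"array","items":{"type":"number"}}}},"force":{"type":"number"}},"required":["commands"]}

```bash
mkdir -p pics
cat > h.py <<'E'
import numpy as np, cv2
from cell import status, read_camera, r
def K(c):
    f=200/np.tan(np.radians(c["fovy"])/2); return np.array([[f,0,c["cx"]],[0,f,c["cy"]],[0,0,1.]])
def ray(c,px):
    p=cv2.undistortPoints(np.array(px,float).reshape(-1,1,2),K(c),np.array(c["dist_coeffs"],float)).reshape(-1,2)
    T=np.array(c["cam_to_world"]); d=np.c_[p[:,0],-p[:,1],-np.ones(len(p))]@T[:3,:3].T
    return T[:3,3],d
def onz(c,px,z):
    o,d=ray(c,px); return o+d*((z-o[2])/d[:,2])[:,None]
def depth(c,px):
    o,d=ray(c,px); z=np.array([c["z_map"][int(round(v)),int(round(u))] for u,v in px]); return o+d*z[:,None]
def save(c,n,crop=None,s=1):
    im=c["color"][:,:,::-1]
    if crop: x0,y0,x1,y1=crop; im=im[y0:y1,x0:x1]
    cv2.imwrite("pics/"+n,cv2.resize(im,None,fx=s,fy=s,interpolation=cv2.INTER_CUBIC))
E
python3 - <<'E'
from h import *
for n in("scene","top"):
    c=read_camera(n); save(c,n+"1.png"); print(n,c["fovy"],c["cx"],c["cy"],c["dist_coeffs"],np.round(c["cam_to_world"],2).tolist())
print(status.sense())
E
```

```text
scene 53.493416060257694 319.80364374265827 197.17669616319264 [-0.06863571  0.          0.          0.          0.        ] [[-0.91, 0.25, -0.33, 339.68], [-0.42, -0.53, 0.74, 620.24], [0.01, 0.81, 0.59, 607.83], [0.0, 0.0, 0.0, 1.0]]
top 51.962997755202636 321.9944625579845 207.5677369166807 [-0.07349348  0.          0.          0.          0.        ] [[0.02, 0.99, -0.13, 525.73], [-1.0, 0.02, 0.01, -11.03], [0.02, 0.13, 0.99, 991.15], [0.0, 0.0, 0.0, 1.0]]
{'time_s': 0.1, 'joints': array([-1.38307767e+00,  8.78932727e-02,  1.37212023e+00,  2.86974281e-05,
        1.68359310e+00, -1.03097105e-01]), 'joint_velocities': array([-0.00038936, -0.00069242, -0.00483256, -0.00040562, -0.00033167,
       -0.00113836]), 'joint_torque': array([ 1.50831398e-03, -3.53015327e+01, -3.14218926e+01, -1.80527668e-04,
        7.92019826e-03,  8.19483830e-06]), 'tcp_pos': array([ 157.63318336, -526.50479206,  252.24079097]), 'eef_rot': array([ 0.56665433,  0.42276348,  0.56768935, -0.42178515]), 'contact_force': array([-0.05331243,  0.60168605, -0.41143582]), 'ft_torque': array([ 0.02187087,  0.02053644, -0.00745364]), 'opening': 85.18851934401177}
```

View pics/scene1.png

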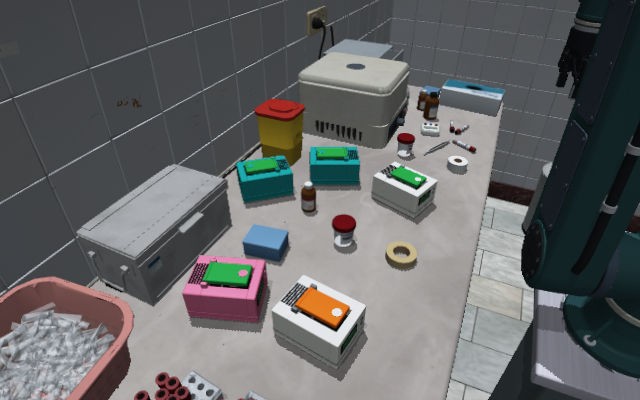

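View pics/top1.png

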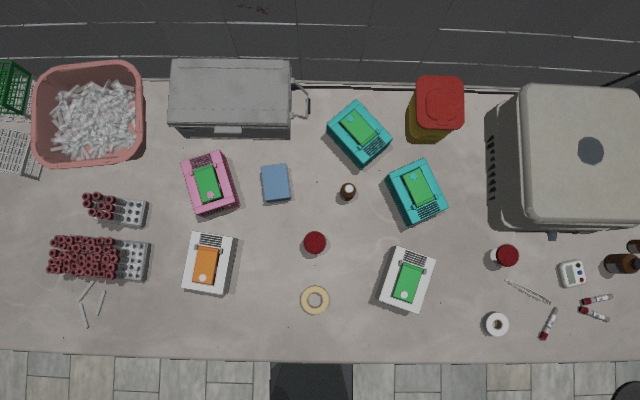

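Candidates for the green-hatched reader, as pixels in the top view: white body at (408,284), turquoise at (360,130) and (416,190), pink at (207,184), and white with an orange hatch at (206,265). The description fits only the white body with the green hatch at (408,284), which is (405,185) in the scene view. I'll measure it and check it in a crop.

Run:
```python
from h import *
c=read_camera("top"); s=read_camera("scene")
def hatch(c,box):
    x0,y0,x1,y1=box; h=cv2.cvtColor(c["color"],cv2.COLOR_RGB2HSV); m=np.zeros(h.shape[:2],np.uint8)
    g=cv2.inRange(h,(50,120,60),(75,255,255)); m[y0:y1,x0:x1]=g[y0:y1,x0:x1]
    cn=max(cv2.findContours(m,cv2.RETR_EXTERNAL,cv2.CHAIN_APPROX_NONE)[0],key=cv2.contourArea)
    f=np.zeros_like(m); cv2.drawContours(f,[cv2.convexHull(cn)],-1,255,-1)
    sp=cv2.inRange(h,(0,0,120),(180,110,255))&cv2.erode(f,np.ones((3,3)))
    q=max(cv2.findContours(sp,cv2.RETR_EXTERNAL,cv2.CHAIN_APPROX_NONE)[0],key=cv2.contourArea)
    M=cv2.moments(sp*1); ys,xs=np.nonzero(cv2.drawContours(np.zeros_like(m),[q],-1,255,-1)); return cn,(xs.mean(),ys.mean()),len(xs)
for n,cc,b in(("top",c,(375,240,440,315)),("scene",s,(370,160,440,215))):
    cn,p,a=hatch(cc,b); print(n,p,a)
    P=onz(cc,[p],80)[0]; print(" spot z80",P.round(1),"depth",depth(cc,[p])[0].round(1))
    W=onz(cc,cn.reshape(-1,2),80)[:,:2].astype(np.float32); R=cv2.minAreaRect(W); print(" rect",R); 
    B=cv2.boxPoints(R); print(B.round(1).tolist()); v=np.array(R[0])-P[:2]; print(" yaw spot->centre",np.degrees(np.arctan2(v[1],v[0])),np.hypot(*v))
for nm,px in(("cup",(315,243)),("tape",(315,288)),("bottle",(347,190)),("lid",(506,255)),("turq",(416,190)),("roll",(497,323))): print(nm,depth(c,[px])[0].round())
a=c["color"][235:320,365:450]; b=s["color"][150:235,365:450]
cv2.imwrite("pics/crop1.png",cv2.resize(np.hstack([a,b])[:,:,::-1],None,fx=4.5,fy=4.5,interpolation=cv2.INTER_CUBIC))
```

```text
top (np.float64(403.6666666666667), np.float64(294.2631578947368)) 57
 spot z80 [ 452.9 -205.9   80. ] depth [ 453.2 -205.1   83.7]
 rect ((479.4500732421875, -213.44949340820312), (45.779869079589844, 79.85188293457031), 69.92960357666016)
[[434.1000061035156, -221.1999969482422], [509.1000061035156, -248.6999969482422], [524.7999877929688, -205.6999969482422], [449.79998779296875, -178.1999969482422]]
 yaw spot->centre -15.826096534742472 27.596070675602913
scene (np.float64(417.5416666666667), np.float64(178.58333333333334)) 24
 spot z80 [ 451.4 -206.9   80. ] depth [ 451.  -204.2   81.7]
 rect ((476.8902282714844, -207.91766357421875), (54.106380462646484, 81.59046173095703), 71.22015380859375)
[[429.6000061035156, -220.39999389648438], [506.79998779296875, -246.6999969482422], [524.2000122070312, -195.39999389648438], [447.0, -169.1999969482422]]
 yaw spot->centre -2.3338550894326264 25.54101396635233
cup [562.  -8.  61.]
tape [459. -11.  21.]
bottle [683. -78.  77.]
lid [ 543. -451.   57.]
turq [ 686. -234.   82.]
roll [ 380. -451.    0.]
```

View pics/crop1.png

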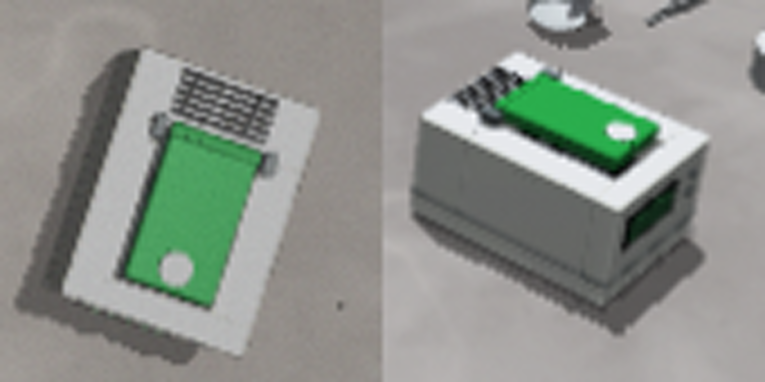

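The crop confirms the choice: a white body with a display, a green hatch, and the white spot near the front edge. The spot comes out at (403.7,294.3) in the top view and (417.5,178.6) in the scene view, and the two views agree at about (452,-206,80). The hatch yaw is about -20°.

```bash
cat >> h.py <<'E'
from scipy.spatial.transform import Rotation as Ro
def tool():
    t=status.sense(); q=t["eef_rot"]; return t,Ro.from_quat([q[1],q[2],q[3],q[0]]).as_matrix()
def go(target):
    t,R=tool(); print("t",round(t["time_s"],2),"tcp",t["tcp_pos"].round(1),"F",t["contact_force"].round(1),"open",round(t["opening"],1)); print("R",R.round(3).tolist()); print("shift",(R.T@(np.array(target)-t["tcp_pos"])).round(1))
E
python3 -c "
from h import *
go([452,-205.5,150])"
```

```text
t 0.2 tcp [ 157.6 -526.7  252.6] F [-0.3 -0.1 -0.2] open 85.2
R [[-0.0, 0.958, 0.287], [0.001, 0.287, -0.958], [-1.0, 0.0, -0.001]]
shift [ 102.9  374.1 -223.1]
```

>>> servo_tool:
  commands:
    - [[0, 0, 45, -27, 0], [0, 0, 45, -27, 0], [0, 0, 45, -27, 0], [0, 0, 45, -27, 0], [0, 0, 45, -27, 0]]

```text
time_s: 0.82
tcp_pos: [335.4, -331.7, 253.2]
eef_rot: [0.567, 0.422, 0.567, -0.422]
contact_force: [0.5, -0.2, -0.5]
opening: 0.0
```

>>> servo_tool:
  commands:
    - [[0, 0, 45, -27, 0], [0, 0, 45, -27, 0], [0, 0, 45, -27, 0], [0, 0, 0, 0, 0.16], [0, 0, 0, 0, 0.16]]

```text
time_s: 1.45
tcp_pos: [441.1, -215.8, 253.0]
eef_rot: [-0.492, -0.508, -0.492, 0.508]
contact_force: [-0.8, -0.4, -0.6]
opening: 0.0
```

>>> servo_tool:
  commands:
    - [[0, 0, 0, 0, 0.16], [0, 0, 0, 0, 0.16], [0, 30, 0, 0, 0], [0, 30, 0, 0, 0], [0, 0, 0, 0, 0]]

```text
time_s: 2.08
tcp_pos: [439.1, -215.8, 190.3]
eef_rot: [-0.403, -0.578, -0.408, 0.58]
contact_force: [0.2, 0.4, 0.6]
opening: 0.1
```

```bash
python3 -c "
from h import *
go([452,-205.5,120])
c=read_camera('top'); s=read_camera('scene')
a=c['color'][200:320,340:460]; b=s['color'][100:220,340:460]
cv2.imwrite('pics/crop2.png',cv2.resize(np.hstack([a,b])[:,:,::-1],None,fx=3.2,fy=3.2,interpolation=cv2.INTER_CUBIC))"
```

```text
t 2.08 tcp [ 439.1 -215.8  190.3] F [0.2 0.4 0.6] open 0.1
R [[-0.006, 0.94, -0.342], [0.004, -0.342, -0.94], [-1.0, -0.007, -0.001]]
shift [ 70.3   9.1 -14. ]
```

View pics/crop2.png

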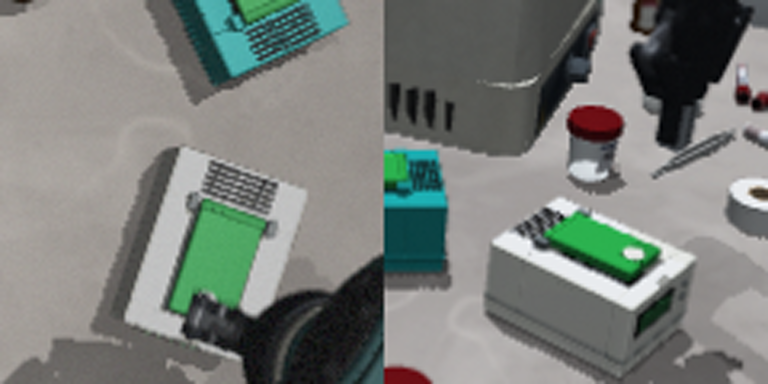

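Top view: the closed fingers hover over the spot's area at (404,298). Scene view: the hatch is shut with the spot at (417,179), nothing touched. Next I centre the fingers and descend.

>>> servo_tool:
  commands:
    - [[0, 20, 8, -14, 0], [0, 25, 0, 0, 0], [0, 25, 0, 0, 0], [0, 6, 0, 0, 0], [0, 0, 0, 0, 0]]

```text
time_s: 2.8
tcp_pos: [453.6, -206.8, 118.6]
eef_rot: [0.406, 0.579, 0.405, -0.579]
contact_force: [0.2, -0.2, -0.7]
opening: -0.0
```

```bash
python3 -c "
from h import *
go([452,-205.5,102])
c=read_camera('top'); s=read_camera('scene')
a=c['color'][240:320,360:440]; b=s['color'][140:220,370:450]
cv2.imwrite('pics/crop3.png',cv2.resize(np.hstack([a,b])[:,:,::-1],None,fx=5,fy=5,interpolation=cv2.INTER_CUBIC))"
```

```text
t 2.8 tcp [ 453.6 -206.8  118.6] F [ 0.2 -0.2 -0.7] open -0.0
R [[0.002, 0.94, -0.342], [-0.001, -0.342, -0.94], [-1.0, 0.002, 0.0]]
shift [16.6 -1.9 -0.7]
```

View pics/crop3.png

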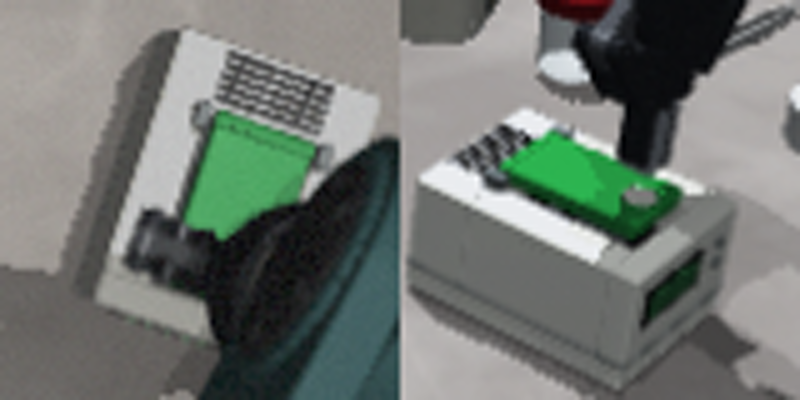

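Scene view: the fingertip at about (419,173) sits just above the spot at (418,179), and the hatch is still level. I'll go down in small steps and watch the force.

>>> servo_tool:
  commands:
    - [[0, 6, -3, 0, 0], [0, 5, 0, 0, 0], [0, 3, 0, 0, 0], [0, 1, 0, 0, 0], [0, 0, 0, 0, 0]]

```text
time_s: 3.52
tcp_pos: [450.1, -205.4, 102.4]
eef_rot: [-0.406, -0.579, -0.406, 0.579]
contact_force: [-0.7, -0.3, 0.4]
opening: 0.0
```

>>> servo_tool:
  commands:
    - [[0, 1, 0, 0, 0], [0, 1, 0, 0, 0], [0, 1, 0, 0, 0], [0, 0, 0, 0, 0]]

```text
time_s: 4.03
tcp_pos: [450.1, -205.4, 99.3]
eef_rot: [-0.406, -0.579, -0.405, 0.579]
contact_force: [-1.6, 0.2, 2.4]
opening: 0.2
```

>>> servo_tool:
  commands:
    - [[0, 1, 0, 0, 0], [0, 1, 0, 0, 0], [0, 0, 0, 0, 0]]

```text
time_s: 4.4
tcp_pos: [450.1, -205.4, 97.0]
eef_rot: [-0.406, -0.579, -0.406, 0.579]
contact_force: [-1.1, 0.5, -0.8]
opening: 0.0
```

>>> servo_tool:
  commands:
    - [[0, 1, 0, 0, 0], [0, 0, 0, 0, 0]]

```text
time_s: 4.65
tcp_pos: [450.3, -205.4, 96.9]
eef_rot: [0.406, 0.579, 0.405, -0.579]
contact_force: [-2.5, 0.7, 5.3]
opening: -0.2
```

>>> servo_tool:
  commands:
    - [[0, 1, 0, 0, 0], [0, 0, 0, 0, 0]]

```text
time_s: 4.9
tcp_pos: [450.3, -205.4, 96.4]
eef_rot: [0.406, 0.579, 0.405, -0.579]
contact_force: [-3.5, 1.3, 7.6]
opening: 0.2
```

7.6 N with the travel stopping at about 96.4 means the stop is reached, and over 6 N only occurs once the latch has tripped. Now I release, moving up and towards the front.

>>> servo_tool:
  commands:
    - [[0, -15, 0, 0, 0], [0, -40, -20, 0, 0], [0, -40, -50, 0, 0], [0, -30, -50, 0, 0], [0, 0, -20, 0, 0]]

```text
time_s: 5.52
tcp_pos: [319.4, -157.9, 223.1]
eef_rot: [0.408, 0.58, 0.403, -0.578]
contact_force: [-0.2, -0.5, -0.9]
opening: -0.1
```

>>> servo_tool:
  commands:
    - [[0, 0, 0, 0, 0], [0, 0, 0, 0, 0], [0, 0, 0, 0, 0], [0, 0, 0, 0, 0], [0, 0, 0, 0, 0]]

```text
time_s: 6.15
tcp_pos: [319.9, -157.9, 219.0]
eef_rot: [-0.405, -0.579, -0.406, 0.579]
contact_force: [0.4, -0.2, 0.3]
opening: 0.2
```

```bash
python3 -c "
from h import *
go([452,-205.5,102])
c=read_camera('top'); s=read_camera('scene')
a=c['color'][220:320,350:450]; b=s['color'][120:220,350:450]
cv2.imwrite('pics/crop4.png',cv2.resize(np.hstack([a,b])[:,:,::-1],None,fx=4,fy=4,interpolation=cv2.INTER_CUBIC))"
```

```text
t 6.15 tcp [ 319.9 -157.9  219. ] F [ 0.4 -0.2  0.3] open 0.2
R [[-0.001, 0.94, -0.342], [0.001, -0.342, -0.94], [-1.0, -0.001, -0.0]]
shift [116.9 140.5  -0.4]
```

View pics/crop4.png

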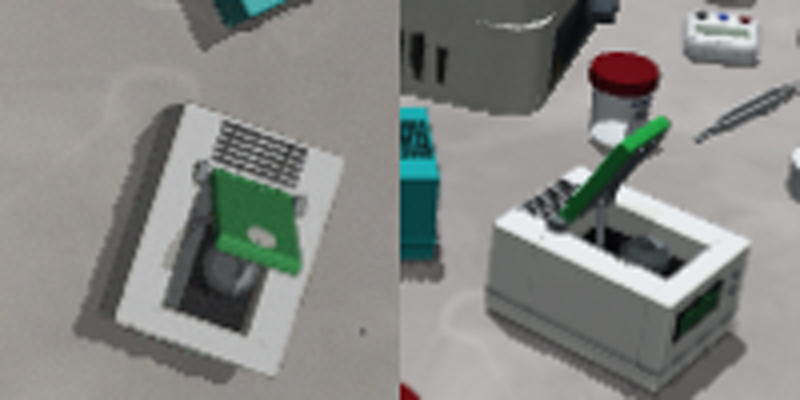

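The hatch is swinging open: in the scene view its front edge is at (515,150) and the tube port shows. I'll keep clear and watch for more than 2 s.

>>> servo_tool:
  commands:
    - [[0, 0, 0, 0, 0], [0, 0, 0, 0, 0], [0, 0, 0, 0, 0], [0, 0, 0, 0, 0], [0, 0, 0, 0, 0]]

```text
time_s: 6.88
tcp_pos: [319.7, -157.8, 219.4]
eef_rot: [-0.406, -0.579, -0.405, 0.579]
contact_force: [-0.0, -0.6, 0.5]
opening: -0.2
```

>>> servo_tool:
  commands:
    - [[0, 0, 0, 0, 0], [0, 0, 0, 0, 0], [0, 0, 0, 0, 0], [0, 0, 0, 0, 0], [0, 0, 0, 0, 0]]

```text
time_s: 7.5
tcp_pos: [319.7, -157.9, 219.3]
eef_rot: [-0.406, -0.579, -0.406, 0.579]
contact_force: [1.0, 0.0, -0.2]
opening: -0.3
```

>>> servo_tool:
  commands:
    - [[0, 0, 0, 0, 0], [0, 0, 0, 0, 0], [0, 0, 0, 0, 0], [0, 0, 0, 0, 0], [0, 0, 0, 0, 0]]

```text
time_s: 8.12
tcp_pos: [319.7, -157.8, 219.4]
eef_rot: [-0.406, -0.579, -0.406, 0.579]
contact_force: [0.1, -0.1, 0.4]
opening: -0.2
```

>>> servo_tool:
  commands:
    - [[0, 0, 0, 0, 0], [0, 0, 0, 0, 0], [0, 0, 0, 0, 0], [0, 0, 0, 0, 0], [0, 0, 0, 0, 0]]

```text
time_s: 8.75
tcp_pos: [319.7, -157.9, 219.4]
eef_rot: [-0.406, -0.579, -0.406, 0.579]
contact_force: [1.0, 1.2, -0.6]
opening: 0.3
```

```bash
python3 -c "
from h import *
go([452,-205.5,102])
s=read_camera('scene'); save(s,'scene5.png')"
```

```text
t 8.75 tcp [ 319.7 -157.9  219.4] F [ 1.   1.2 -0.6] open 0.3
R [[0.0, 0.94, -0.342], [-0.0, -0.342, -0.94], [-1.0, 0.0, 0.0]]
shift [117.4 140.6  -0.5]
```

View pics/scene5.png

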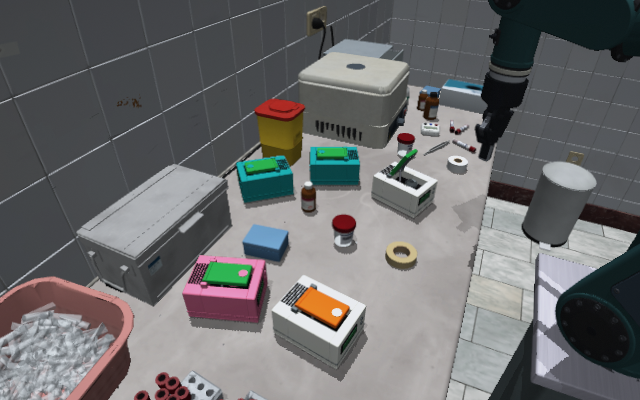

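The hatch still stands open at (405,160). The reader, cup, tape, bottle, box and orange reader are where they were, and the arm is clear.

```bash
python3 -c "
from h import *
print(r.finish_job())"
```

```text
the job is handed in; nothing more can be done
None
```

The green hatch is open and stayed open, and I handed the job in at about 8.8 s. I pressed its thumb spot once with closed fingers until it stopped at 7.6 N, then withdrew up and towards the front.

- **Stays open:** pictures at 6.15 s and 8.75 s both show the hatch standing open with the hand clear. I held still between them, about 2.6 s.
- **Surroundings:** in the last scene picture the reader, the shut orange hatch and the loose things look unmoved. I judged this by eye and did not measure it.
- **Force readings:** one reading on the way down (-0.8 N at a TCP height of 97.0 mm) didn't fit the others. No other check disagreed.

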